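# Hang the cordless driver on the spring-balanced arm

### The arm

A 6-joint arm with a two-finger parallel gripper is mounted at the origin on a cart in front of the work surface, level with it; the furniture and walls round the work are solid. World frame = base frame: x ahead of the robot, y to its left, z up, the work surface at z = 0. Lengths are in m, angles in degrees, forces in N, time in s.
With the tool pointing down it reaches from about 0.4 to 0.825 m from the base axis. Payload 7 kg.
Tool frame: the origin (TCP) lies at the very end of the fingers, on their centre line; the grasp point (between the pads) lies 19 mm behind it; z points along the fingers, y is the line along which they close (so a half turn about z gives the same grasp; the last joint's range is limited). The gripper opens to 88 mm and grips with 3 to 60 N. Pads are 19 mm wide; open, the fingers measure 130 mm over their backs; the gripper's body (78 mm by 193 mm) begins 47 mm behind the grasp point.
Start: joints at [89.903, 20.546, 0.682, 0, -70.136, -16.507], TCP at [0.193, 0.647, 0.227] pointing down, gripper open.
Joint ranges: [-176.03, 176.03], [-82.01, 121.73], [-58.28, 71.71], [-173.87, 95.51], [-174.79, -0.11], [-173.66, 173.66]. Speed limits (degrees/s): [136.94, 136.94, 172.46, 180, 180, 180].

### API

Orientations are given as [roll, pitch, yaw] about the fixed x, y, z axes, in that order (R = Rz(yaw) Ry(pitch) Rx(roll)).
In Python, from plant import ctrl, viewer gives the robot as it stands.
- The arm moves only by the tool servo_tool, never from a script. Its argument "rows" is a list of rows, each a list of 6 numbers: the shift along the world's x, y, z in mm, then the turn, a rotation vector about the world's x, y, z in degrees. A call has 1 to 5 rows; each row shifts and turns the commanded pose from where the row before left it; what a row does not reach is not made up. A row lasts 1/12 s, in which the tool goes at most 41.7 mm and 7.16 degrees, less where a joint would pass 70% of its speed; a pose out of reach is approached as far as the arm can. A call is refused whole if a number of a shift passes 41.7 or a number of a turn 7.16, either way. A call with a gripper value outside its range is refused whole. "fingers" is the finger opening in mm, from 0 to 87.6, set as the call begins (left out, the last holds). The fingers move at their own pace and stop on an object; the grip force is fixed at half the most. Time passes only in rows, so rows that do not move let the fingers close. It gives the time, the measured TCP pose, the force and the opening at its end, in the units of the state.
- ctrl.get_obs(): the state, without advancing time (a new reading comes with each control period).
- viewer.snapshot(name): name is "scene" or "top"; returns (picture, depth): 384x512x3 uint8, red, green, blue; 384x512 float32, m along the optical axis (not along the pixel's ray), 0 where there is no reading.
- viewer.calibration(name): a dict with "fx", "fy", "cx", "cy" (pixels), "k1" (the pictures are not rectified: a ray, as slopes to the right and down, at radius r is drawn at 1 + k1 r^2 times it, then the intrinsics apply), "origin" and "rotation" of the camera in the world. Camera axes: x right, y up, looking along -z (the intrinsics and any distortion apply to the point x, -y, -z); pixel columns grow to the right and rows downward; lengths in m; the calibration is good to about 2 mm. A picture is of the moment at which its call begins. calibration takes no time and is no camera call.
- ctrl.close_job(): hands the job in, once; it reports no verdict.
The state is a dict: "clock": time; "joint_pos": joint angles; "qvel": joint speeds; "tau": joint torques, N m; "tool_pos": TCP position; "orientation": TCP orientation; "force": force on the tool from outside, world axes, zero at the start; "moment": the same for the moment, N m; "opening": finger opening in m.
Only numpy, scipy, OpenCV 4.12 (cv2) and the standard library are available. Lean on these libraries where they do the work, as an engineer would, in place of code of your own. Each camera call takes 0.05 s, during which the arm holds its last target. There are 200 camera calls.

### The job

Take the cordless driver out of its bench rest and hang it by its wire bail on the hook of the spring-balanced swing arm. Keep hold of it and lower it until the arm has sunk and carries the whole weight at rest, and only then let go gently, so that the tool neither drops nor bounces. Leave it hanging level in the hook, touched by nothing else, and do not disturb the other things on the desk.

Things in the scene. Friction and masses are not known exactly. Their poses are not given: they have to be found in the camera images.
- driver_grip (a point): Middle of the ribbed black handle of the cordless angle driver, on the tool's long axis. Handle: flat-sided, 34 wide x 36 high mm, 36 mm along y to either side of this point. Frame: y along the tool from its steel head to the handle end, z up, x across (grasp across x). At the start the axis lies level 71 mm above the desk in the rest; lift it straight up.
- driver_bail (a point): Centre of the round top bar of the driver's steel wire bail (hanging loop): 80 mm in -y and 56 mm in +z from driver_grip in its frame (same axes), straight over the balance point. Wire 6 mm thick; the straight bar is 34 mm along the tool, the loop 54 mm in all; the window under the bar is 34 mm high down to the tool body.
- driver: The driver: blue body 36 x 38 mm, black handle, 277 mm long in all (from -140 to +137 mm in y); origin on its axis 56 mm straight below the bail bar, at its balance point; axes as driver_grip. The bit at the head end (y = -125 mm) points down to 46 mm below the axis. Mass between 0.21 and 0.54 kg, not known beforehand.
- hook_seat (a point): Where the centre of the bail bar rests when hung in the balancer's polished steel hook. The 7 mm round hook lies in an upright plane and opens upward: frame z up, -x outward from the post to the hook's tip, y across the hook; the bar must lie along y, the handle may hang on either side. The head of the arm stays upright, so these axes hold at every height.
- hook_head: Upright grey head of the arm (14 mm wide) with the hook at its foot; origin 51 mm in +x, 63.5 mm in +z from hook_seat, same axes. Hook tip: 19 mm outward of the seat, its top 11 mm above it; lowest wire 10 mm below it. So bar over tip and tool body under wire, slide in along +x with the bar centre between 14 and 27 mm above the seat, then lower. The head's face is 39 mm inward of the seat.
- balancer_lift (a joint): How far the spring-balanced parallel arm (160 mm long) has sunk, rad: 0 parked at its upper stop (0.32 rad above level), 0.80 at the lower stop. It stays up until it bears about 1.2 N, then sinks about 25 mm per further newton, nearly straight down; it moves up to 8 mm outward as it comes level. The driver sinks it by 20 to 105 mm, by its weight.
- balancer_swivel (a joint): Turn of the arm about the upright post, rad, positive counter-clockwise from above; held by slight friction, can be pushed about. The hook seat lies about 240 mm from the post's axis.
- balancer: Fixed stand of the balancer: dark 110 x 110 mm foot plate on the desk with a 28 mm aluminium post, 345 mm high; origin at the centre of the foot's underside; -x points roughly towards the robot.
- driver_rest: Fixed bench rest: dark plate 90 x 130 mm with two grey open-topped saddles, 55 mm wide across, 68 mm high, 12 mm thick, at 12 and -58 mm along y, clear of the handle. Origin on the desk under the driver's origin as it lies there; same axes as the driver.
- glue_bottle: White glue bottle with orange cap, 47 mm wide, 148 mm high, standing at the right; leave it alone. Origin at the centre of its underside.
- solder_reel: Green solder reel, 60 mm wide, 35 mm high; leave it alone. Origin at the centre of its underside.
- kraft_tube_0: Cardboard tube, 68 mm wide, 88 mm high; leave it alone. Origin at the centre of its underside.
- kraft_tube_1: Cardboard tube, 68 mm wide, 72 mm high; leave it alone. Origin at the centre of its underside.

How it is judged (in metres and radians):
On the way, in this order (a step that is already met when the one before it is completed fails the run):
1. the driver is lifted clear of its rest in the fingers (height (world z) of driver_grip above 0.14 m and contact force between the fingers and driver above 1 N), for 0.1 s.
2. the bail sits in the hook and the arm has sunk under the driver's load and is at rest, while the fingers still hold the driver (distance between driver_bail and hook_seat below 0.014 m and contact force between hook_head and driver above 1.4 N and contact force between the fingers and driver above 0.5 N and value of joint balancer_lift above 0.06 rad and linear speed of driver below 0.02 m/s), for 0.3 s.
At the end, for the whole second after the job is handed in: The driver hangs by its bail in the hook (bail bar within 14 mm of the seat), the sunken arm (more than 0.06 rad) bears it (more than 1.4 N), it is upright to within 0.2 rad and at rest (below 0.03 m/s) (distance between driver_bail and hook_seat below 0.014 m and contact force between hook_head and driver above 1.4 N and value of joint balancer_lift above 0.06 rad and angle between driver's own z axis and vertical below 0.2 rad and linear speed of driver below 0.03 m/s); the robot touches nothing.
It fails at once if the driver drops or bounces: it moves faster than 0.12 m/s while not held in the fingers (contact force between the fingers and driver below 0.1 N and linear speed of driver above 0.12 m/s).
It fails at once if a bystander is pushed more than 30 mm (distance of any of glue_bottle, solder_reel, kraft_tube_0, kraft_tube_1 from where it was at the start of the episode above 0.03 m).
It also fails if it takes over 51 s, if anything falls off the work surface, if the arm or the gripper's body presses on something with over 40 N, if the wrist force passes 120 N, or if a joint passes its speed limit or range.

## Working session

There is one attempt and no reset: what is moved stays moved. The work goes in short steps, Python scripts to look and compute and a tool call to move; the robot and the scene stay as the last step left them, time stands still between calls to the robot, and variables do not carry over. Pictures are saved under pics/ and viewed, on a budget of 10 in all, crops included, one or two more only if the job needs it, and the job is handed in when it is done.

Besides the shell and the picture viewer there is one more tool, called after ">>>" by a JSON object that holds its "op" and its "data". servo_tool: Moves the arm, as the interface text tells. Its arguments: {"type":"object","properties":{"rows":{"type":"array","items":{"type":"array","items":{"type":"number"}}},"fingers":{"type":"number"}},"required":["rows"]}

```bash
mkdir -p pics && cat > h.py <<'E'
import numpy as np, cv2
from plant import ctrl, viewer
def snap(n):
    im,d=viewer.snapshot(n); return im,d
def cloud(n,d):
    c=viewer.calibration(n); H,W=d.shape
    u,v=np.meshgrid(np.arange(W),np.arange(H))
    K=np.array([[c['fx'],0,c['cx']],[0,c['fy'],c['cy']],[0,0,1]],float)
    p=cv2.undistortPoints(np.stack([u,v],-1).reshape(-1,1,2).astype(float),K,np.array([c['k1'],0,0,0,0.])).reshape(H,W,2)
    P=np.stack([p[...,0]*d,-p[...,1]*d,-d],-1)
    W3=P@np.array(c['rotation']).T+np.array(c['origin'])
    W3[d<=0]=np.nan
    return W3
def save(im,name,s=1): cv2.imwrite('pics/'+name,cv2.resize(im[...,::-1],None,fx=s,fy=s,interpolation=cv2.INTER_CUBIC))
E
python3 - <<'E'
from h import *
for n in('scene','top'):
    im,d=snap(n); np.savez(n+'0.npz',im=im,d=d); save(im,n+'0.png',1.5); print(viewer.calibration(n))
print(ctrl.get_obs())
E
```

```text
{'fx': 443.4294044661788, 'fy': 443.4294044661788, 'cx': 255.9844596820111, 'cy': 194.4731266371903, 'k1': -0.023164586764313978, 'origin': array([-0.18199225, -0.97640623,  1.03665396]), 'rotation': array([ 57.23901641,   1.03942971, -38.29838521])}
{'fx': 487.75567772261707, 'fy': 487.75567772261707, 'cx': 258.22563320653893, 'cy': 179.6307720259635, 'k1': -0.16858764888999475, 'origin': array([0.42688649, 0.00445153, 1.73526099]), 'rotation': array([  7.5530174 ,   0.50363524, -88.34489222])}
{'clock': 0.1, 'joint_pos': array([ 8.99023903e+01,  2.05894864e+01,  6.39550983e-01, -1.68303600e-02,
       -7.01379852e+01, -1.65090629e+01]), 'qvel': array([-0.01689087, -0.07923806,  0.17919752,  0.04455456,  0.03770744,
        0.0321277 ]), 'tau': array([-1.01156464e-03, -5.84160304e+01,  2.93747413e+01,  7.01548621e+00,
        1.00908711e-02, -5.16737475e-05]), 'tool_pos': array([0.19279707, 0.64641764, 0.22569893]), 'orientation': array([ 1.79911208e+02, -9.81616276e-03, -1.66123954e+01]), 'force': array([ 0.09127342,  0.16613343, -0.43989125]), 'moment': array([-0.01817239,  0.01240735,  0.0252343 ]), 'opening': 0.08795837470834322}
```

```bash
sed -i "s/np.array(c\['rotation'\]).T/Rotation.from_euler('xyz',c['rotation'],degrees=True).as_matrix().T/; 1a from scipy.spatial.transform import Rotation" h.py
```

```text
(no output)
```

View pics/scene0.png

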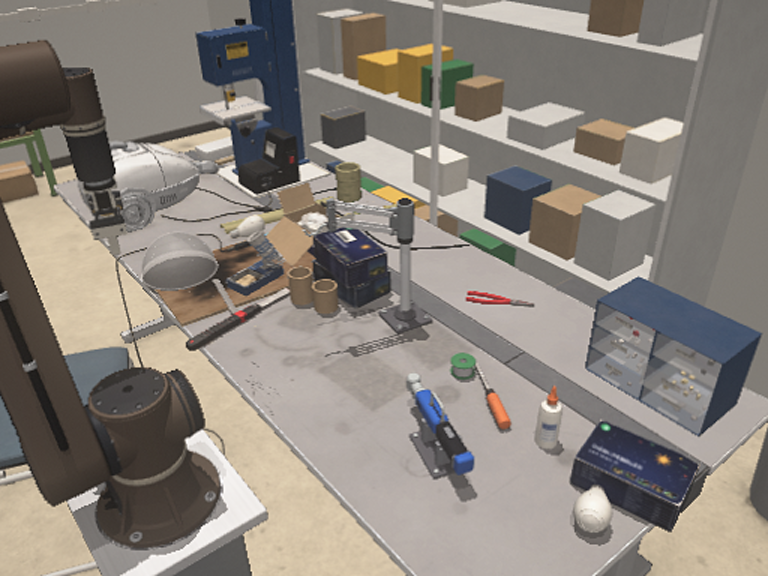

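View pics/top0.png

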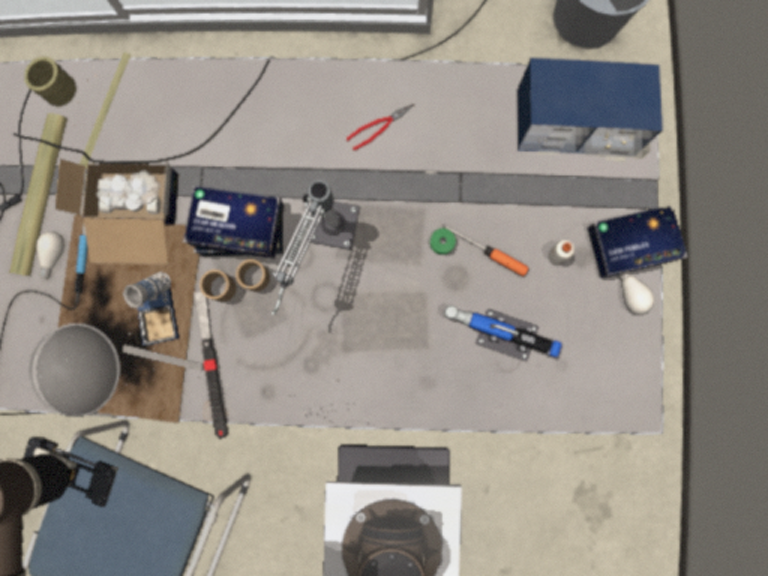

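```bash
python3 - <<'E'
from h import *
for n in('top','scene'):
    f=np.load(n+'0.npz'); im,d=f['im'],f['d']; X=cloud(n,d)
    hsv=cv2.cvtColor(im,cv2.COLOR_RGB2HSV)
    print(n,'desk z',np.nanmedian(X[230:240,200:260,2]) if n=='top' else '')
    x,y,z=X[...,0],X[...,1],X[...,2]
    # driver region
    m=(x>.25)&(x<.6)&(y<-.0)&(y>-.5)&(z>.045)
    nl,lab,st,ce=cv2.connectedComponentsWithStats(m.astype(np.uint8))
    for i in range(1,nl):
        if st[i,4]>30:
            P=X[lab==i]; print('comp',st[i],P.min(0).round(3),P.max(0).round(3),P.mean(0).round(3))
            if P[:,2].max()<.2 :
                blue=(lab==i)&(hsv[...,1]>150)&(hsv[...,0]>95)&(hsv[...,0]<130)
                B=X[blue]
                if len(B)>20:
                    Q=P[:,:2]-P[:,:2].mean(0); w,v=np.linalg.eigh(Q.T@Q); a=v[:,1]; a=a*np.sign(-a[1]); t=Q@a
                    print('axis',a,np.degrees(np.arctan2(a[1],a[0])),'ends',P[:,:2].mean(0)+a*t.min(),P[:,:2].mean(0)+a*t.max(),t.max()-t.min(), 'lateral',np.percentile(Q@v[:,0],[1,50,99]))
                    print('tops z',np.percentile(P[:,2],[50,90,99,100]))
    # balancer
    m=(x>.35)&(x<.85)&(y>-.05)&(y<.45)&(z>.16)&(z<.42)
    nl,lab,st,ce=cv2.connectedComponentsWithStats(m.astype(np.uint8))
    for i in range(1,nl):
        if st[i,4]>15:
            P=X[lab==i]; print('bal',st[i],P.min(0).round(3),P.max(0).round(3),P.mean(0).round(3))
    vis=im.copy()
    if n=='top': save(vis[90:260,150:400],'topz.png',3)
    else: save(vis[120:230,190:310],'scenez.png',5)
E
```

```text
top desk z -3.1807931738070394e-05
comp [296 204  78  34 858] [ 0.46  -0.37   0.046] [ 0.566 -0.107  0.134] [ 0.512 -0.242  0.087]
axis [-0.31145891 -0.95025962] -108.1471730181392 ends [ 0.55683471 -0.10677321] [ 0.47109796 -0.36835562] 0.2752746725848421 lateral [-0.02493209  0.00053542  0.0232848 ]
tops z [0.08748362 0.09483383 0.12969301 0.13447988]
bal [181 120  42  90 954] [0.522 0.139 0.161] [0.784 0.246 0.388] [0.685 0.187 0.329]
scene desk z 
comp [ 271  249   45   68 1040] [ 0.454 -0.374  0.045] [ 0.564 -0.109  0.135] [ 0.5   -0.263  0.083]
axis [-0.29871873 -0.9543412 ] -107.38066339507455 ends [ 0.54771347 -0.10958047] [ 0.46624886 -0.36984214] 0.27271343953991894 lateral [-0.02258504  0.00076229  0.02095573]
tops z [0.08604437 0.09205208 0.12943517 0.13527071]
bal [ 202  132   74   48 1105] [0.523 0.135 0.161] [0.783 0.249 0.386] [0.69  0.179 0.305]
```

View pics/topz.png

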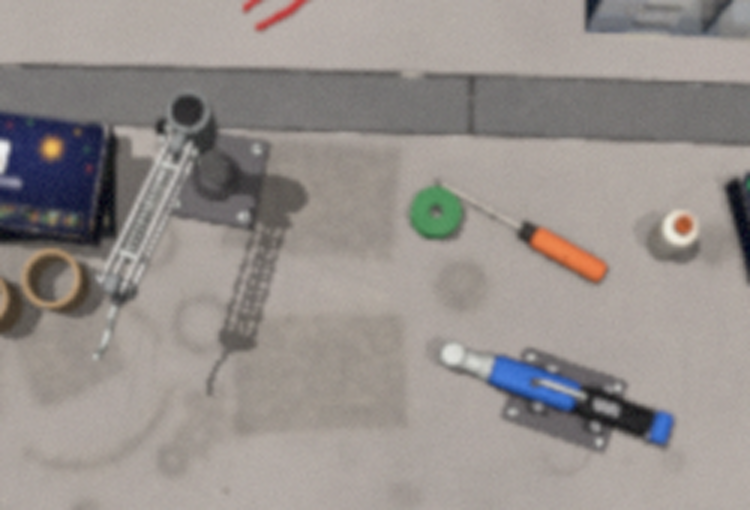

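View pics/scenez.png

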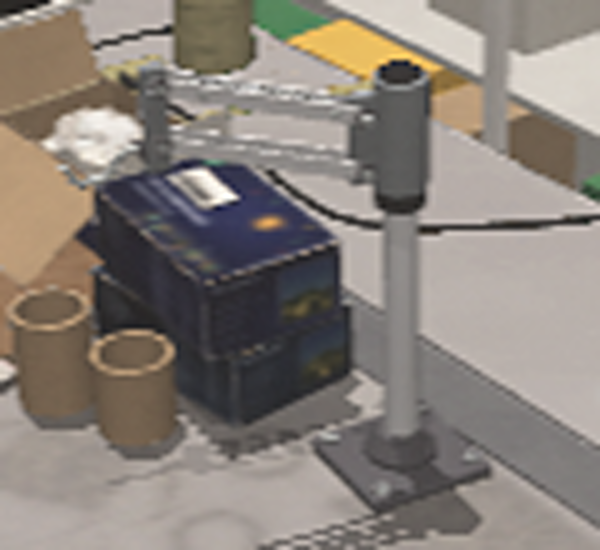

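```bash
python3 - <<'E'
from h import *
np.set_printoptions(precision=4,suppress=True)
for n in('top','scene'):
    f=np.load(n+'0.npz'); im,d=f['im'],f['d']; X=cloud(n,d)
    x,y,z=X[...,0],X[...,1],X[...,2]
    near=(x>.44)&(x<.6)&(y<-.08)&(y>-.4)
    B=X[near&(z>.115)]; print(n,'bail',len(B),B.mean(0),np.median(B,0),B.min(0),B.max(0))
    T=X[near&(z>.08)&(z<.1)]; q=T[:,:2]-T[:,:2].mean(0); w,v=np.linalg.eigh(q.T@q); print(' body',T.mean(0),np.degrees(np.arctan2(*(v[:,1]*np.sign(-v[1,1]))[::-1])), np.percentile(q@v[:,0],[2,98]))
    P=X[(x>.5)&(x<.85)&(y>.03)&(y<.35)&(z>.12)&(z<.42)]
    post=P[(P[:,0]>.70)&(P[:,2]>.33)]; print(' posttop',np.median(post,0),post.max(0),post.min(0))
    post=P[(P[:,0]>.70)&(P[:,2]<.28)&(P[:,2]>.15)]; print(' postlow',post.mean(0) if len(post) else '')
    H=X[(x>.45)&(x<.62)&(y>.12)&(y<.3)&(z>.14)&(z<.42)]
    for a in np.arange(.47,.62,.01):
        s=H[(H[:,0]>=a)&(H[:,0]<a+.01)]
        if len(s): print('  ',round(a,2),len(s),s.mean(0),'z',s[:,2].min(),s[:,2].max())
    foot=X[(x>.6)&(x<.8)&(y>.0)&(y<.25)&(z>.004)&(z<.03)]; print(' foot',foot.min(0),foot.max(0),foot.mean(0))
    if n=='top':
        for px in [(150+97/3,90+355/3),(150+120/3,90+290/3),(150+50/3,90+280/3)]:
            r,c=int(px[1]),int(px[0]); print(px,X[r-1:r+2,c-1:c+2].reshape(9,3))
E
```

```text
top bail 32 [ 0.5155 -0.237   0.1275] [ 0.5156 -0.2374  0.1278] [ 0.5062 -0.2669  0.116 ] [ 0.5254 -0.2107  0.1345]
 body [ 0.5121 -0.2461  0.0883] -108.19500791398413 [-0.0172  0.0164]
 posttop [0.7561 0.1653 0.3447] [0.7838 0.1953 0.3588] [0.7004 0.1388 0.33  ]
 postlow [0.7498 0.2596 0.182 ]
   0.52 8 [0.5252 0.243  0.3133] z 0.3067094667886412 0.31905375687087023
   0.53 9 [0.5345 0.2407 0.304 ] z 0.29905305809845806 0.311619081595115
   0.54 10 [0.5454 0.2365 0.3029] z 0.2973563628289444 0.3087887559779139
   0.55 8 [0.5551 0.2326 0.3126] z 0.302065659157988 0.320431061860057
   0.56 8 [0.565  0.2295 0.3212] z 0.31331586321327065 0.3255197535455918
   0.57 24 [0.5772 0.2229 0.3392] z 0.3168958768387611 0.38487330862405766
   0.58 51 [0.5849 0.2165 0.3657] z 0.3137745236477325 0.38843399531849765
   0.59 40 [0.5943 0.2189 0.37  ] z 0.31824149424036663 0.3875872800802731
   0.6 27 [0.605  0.2151 0.3554] z 0.32230930803660374 0.3772904744519312
   0.61 39 [0.6155 0.2116 0.3467] z 0.30700299077153437 0.37149962405522774
 foot [0.6    0.0009 0.004 ] [0.7997 0.249  0.0299] [0.7149 0.1
[... 1219 characters left out ...]
53921503 0.3073096959991256
   0.54 7 [0.5445 0.2328 0.3038] z 0.30169489201746447 0.30587486865597835
   0.55 9 [0.5555 0.2305 0.309 ] z 0.3032592577897604 0.31517087631427254
   0.56 8 [0.565  0.2275 0.3192] z 0.31324705656212726 0.3242870835332914
   0.57 27 [0.577  0.2187 0.3297] z 0.3042745796418088 0.38325932702449905
   0.58 79 [0.584  0.2157 0.3492] z 0.3027908128447605 0.38636830877353556
   0.59 36 [0.5942 0.2116 0.3525] z 0.30386996446308423 0.3845144513083807
   0.6 32 [0.6053 0.2111 0.3391] z 0.31145864194831285 0.3726013678375084
   0.61 33 [0.6149 0.2075 0.3425] z 0.31056451931405593 0.37048546004456206
 foot [0.6006 0.0014 0.004 ] [0.7988 0.2496 0.0298] [0.7285 0.1389 0.0109]
```

>>> {"op": "servo_tool", "data": {"rows": [[13.8,-36.5,2,0,0,-3.5],[13.8,-36.5,2,0,0,-3.5],[13.8,-36.5,2,0,0,-3.5],[13.8,-36.5,2,0,0,-3.5],[13.8,-36.5,2,0,0,-3.5]], "fingers": 87.6}}

```text
clock: 0.52
tool_pos: [0.2621, 0.4623, 0.2361]
orientation: [180.0, -0.0, -34.3]
force: [0.6, 1.5, 0.7]
opening: 0.0874
```

>>> {"op": "servo_tool", "data": {"rows": [[13.8,-36.5,0,0,0,-3.5],[13.8,-36.5,0,0,0,-3.5],[13.8,-36.5,0,0,0,-3.5],[13.8,-36.5,0,0,0,-3.5],[13.8,-36.5,0,0,0,-3.5]]}}

```text
clock: 0.93
tool_pos: [0.3309, 0.2798, 0.2365]
orientation: [-180.0, 0.0, -51.7]
force: [2.2, 0.4, 0.3]
opening: 0.0874
```

>>> {"op": "servo_tool", "data": {"rows": [[13.8,-36.5,0,0,0,-3.5],[13.8,-36.5,0,0,0,-3.5],[13.8,-36.5,0,0,0,-3.5],[13.8,-36.5,0,0,0,-3.5],[13.8,-36.5,0,0,0,-3.5]]}}

```text
clock: 1.35
tool_pos: [0.3998, 0.0974, 0.2367]
orientation: [-180.0, 0.0, -69.2]
force: [1.5, 1.1, -0.7]
opening: 0.0874
```

>>> {"op": "servo_tool", "data": {"rows": [[8.2,-37.5,0,0,0,-3.88],[8.2,-37.5,0,0,0,-3.88],[8.2,-37.5,0,0,0,-3.88],[8.2,-37.5,0,0,0,-3.88],[8.2,-37.5,0,0,0,-3.88]]}}

```text
clock: 1.77
tool_pos: [0.4407, -0.0901, 0.2366]
orientation: [-180.0, 0.0, -88.7]
force: [0.6, 1.5, 0.0]
opening: 0.0875
```

>>> {"op": "servo_tool", "data": {"rows": [[8.2,-37.5,0,0,0,-3.88],[8.2,-37.5,0,0,0,-3.88],[8.2,-37.5,0,0,0,-3.88],[8.2,-37.5,0,0,0,-3.88],[8.2,-37.5,0,0,0,-3.88]]}}

```text
clock: 2.18
tool_pos: [0.4817, -0.2777, 0.2363]
orientation: [180.0, 0.0, -108.1]
force: [0.4, 0.5, -0.5]
opening: 0.0879
```

>>> {"op": "servo_tool", "data": {"rows": [[8,-37.5,0,0,0,0],[0,0,-20,0,0,0],[0,0,-20,0,0,0],[0,0,-20,0,0,0],[0,0,0,0,0,0]]}}

```text
clock: 2.6
tool_pos: [0.4872, -0.3124, 0.172]
orientation: [179.6, 0.1, -108.0]
force: [-0.8, 1.1, -0.7]
opening: 0.0877
```

```bash
python3 - <<'E'
from h import *
o=ctrl.get_obs(); print(o['tool_pos'],o['orientation'],o['joint_pos'])
im,d=snap('scene'); save(im[200:350,230:380],'s1.png',4)
im,d=snap('top'); save(im[170:280,270:400],'t1.png',4)
E
```

```text
[ 0.48722914 -0.31244088  0.17198556] [ 1.79574545e+02  5.18983857e-02 -1.08003904e+02] [-13.37783142  14.21021349 -15.77397568  -0.09892087 -60.43573147
  -4.57675736]
```

View pics/s1.png

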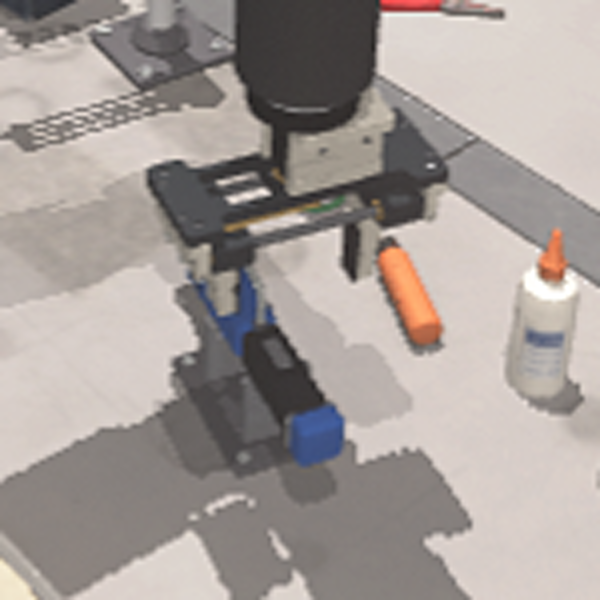

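>>> {"op": "servo_tool", "data": {"rows": [[3,-2.5,-20,0,0,0],[0,0,-25,0,0,0],[0,0,-25,0,0,0],[0,0,-25,0,0,0],[0,0,-20,0,0,0]]}}

```text
clock: 3.12
tool_pos: [0.4938, -0.3156, 0.0618]
orientation: [-179.9, -0.0, -107.9]
force: [-0.8, 0.3, -0.5]
opening: 0.0873
```

>>> {"op": "servo_tool", "data": {"rows": [[0,0,-1,0,0,0],[0,0,0,0,0,0],[0,0,0,0,0,0]]}}

```text
clock: 3.37
tool_pos: [0.4944, -0.3161, 0.0627]
orientation: [-179.8, -0.0, -107.8]
force: [0.5, -0.4, 0.5]
opening: 0.0877
```

>>> {"op": "servo_tool", "data": {"rows": [[-4,1,-5,0,0,0],[0,0,-5,0,0,0],[0,0,0,0,0,0]]}}

```text
clock: 3.62
tool_pos: [0.4885, -0.3145, 0.0506]
orientation: [-180.0, 0.0, -107.9]
force: [0.3, -0.5, -0.5]
opening: 0.0877
```

>>> {"op": "servo_tool", "data": {"rows": [[0,0,0,0,0,0],[0,0,0,0,0,0],[0,0,0,0,0,0],[0,0,0,0,0,0],[0,0,0,0,0,0]], "fingers": 0}}

```text
clock: 4.03
tool_pos: [0.489, -0.3147, 0.0507]
orientation: [-180.0, -0.0, -107.9]
force: [0.2, 0.2, -0.3]
opening: 0.0598
```

>>> {"op": "servo_tool", "data": {"rows": [[0,0,0,0,0,0],[0,0,0,0,0,0],[0,0,0,0,0,0],[0,0,0,0,0,0],[0,0,0,0,0,0]]}}

```text
clock: 4.45
tool_pos: [0.489, -0.3147, 0.0506]
orientation: [-180.0, -0.0, -107.9]
force: [0.3, -0.5, -0.7]
opening: 0.0337
```

Gripped at 34 mm. Lift slowly and look.

>>> {"op": "servo_tool", "data": {"rows": [[0,0,0,0,0,0],[0,0,4,0,0,0],[0,0,8,0,0,0],[0,0,12,0,0,0],[0,0,16,0,0,0]]}}

```text
clock: 4.87
tool_pos: [0.4877, -0.3143, 0.0902]
orientation: [179.8, 0.0, -107.9]
force: [-0.1, 0.2, -3.1]
opening: 0.0336
```

>>> {"op": "servo_tool", "data": {"rows": [[0,0,20,0,0,0],[0,0,20,0,0,0],[0,0,20,0,0,0],[0,0,10,0,0,0],[0,0,0,0,0,0]]}}

```text
clock: 5.28
tool_pos: [0.4901, -0.3152, 0.1634]
orientation: [-179.7, -0.0, -107.9]
force: [-0.3, 0.2, -3.1]
opening: 0.0341
```

```bash
cat > drv.py <<'E'
from h import *
np.set_printoptions(precision=4,suppress=True)
def driver(n):
    im,d=snap(n); X=cloud(n,d); o=ctrl.get_obs(); t=o['tool_pos']
    hsv=cv2.cvtColor(im,cv2.COLOR_RGB2HSV)
    yaw=np.radians(o['orientation'][2]); a=np.array([np.cos(yaw),np.sin(yaw)])  # driver +y
    L=X-t; s=L[...,:2]@a; q=L[...,:2]@np.array([-a[1],a[0]]); zz=L[...,2]-.019
    print(n,'tcp',t,o['orientation'],'F',o['force'],'M',o['moment'],'open',o['opening'])
    m=(s>-.25)&(s<-.04)&(abs(q)<.05)&(zz>0)&(zz<.045)
    P=np.stack([s[m],q[m],zz[m]],1)
    for lo in np.arange(-.22,-.04,.02):
        k=P[(P[:,0]>lo)&(P[:,0]<lo+.02)]
        if len(k)>4: print('  s',round(lo+.01,2),len(k),'q',np.percentile(k[:,1],[5,50,95]),'ztop',np.percentile(k[:,2],[50,90]))
    m=(s>-.13)&(s<-.04)&(abs(q)<.03)&(zz>.042)&(zz<.08); P=np.stack([s[m],q[m],zz[m]],1)
    if len(P): print('  bail',len(P),P.mean(0),P.min(0),P.max(0))
    return im,X
E
python3 - <<'E'
from drv import *
for n in('top','scene'):
    im,X=driver(n)
    save(im[150:280,270:400] if n=='top' else im[190:320,250:380],n+'2.png',4)
E
```

```text
top tcp [ 0.4893 -0.3147  0.1615] [-179.8788    0.019  -107.9086] F [-0.182   0.2758 -4.3894] M [-0.1095  0.0215 -0.0543] open 0.0339802963697021
scene tcp [ 0.4885 -0.3144  0.1602] [ 179.9902    0.03   -107.9216] F [-0.248  -0.026  -4.4849] M [-0.191   0.0315  0.0502] open 0.033665706010429904
  s -0.21 32 q [-0.0137 -0.002   0.0131] ztop [0.0207 0.0236]
  s -0.19 58 q [-0.0124 -0.0034  0.0114] ztop [0.015  0.0205]
  s -0.17 22 q [-0.0141 -0.005   0.0067] ztop [0.0149 0.0199]
  s -0.15 43 q [-0.0164 -0.0061  0.0105] ztop [0.0204 0.0232]
  s -0.13 49 q [-0.0178 -0.0082  0.0112] ztop [0.0207 0.0242]
  s -0.11 48 q [-0.016  -0.0022  0.0127] ztop [0.0224 0.035 ]
  bail 28 [-0.0861 -0.0008  0.0583] [-0.1064 -0.0038  0.0428] [-0.0599  0.0035  0.064 ]
```

View pics/scene2.png

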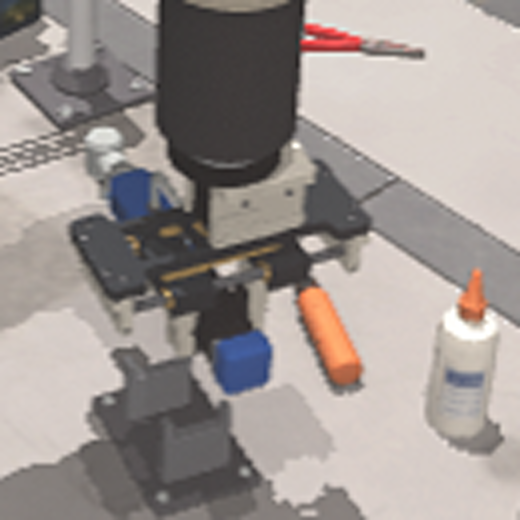

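>>> {"op": "servo_tool", "data": {"rows": [[0,0,15,0,0,0],[0,0,22,0,0,0],[0,0,22,0,0,0],[-2,10,20,0,0,0],[-2,20,10,0,0,0]]}}

```text
clock: 5.8
tool_pos: [0.4851, -0.2857, 0.25]
orientation: [180.0, -0.0, -108.0]
force: [2.2, -0.2, -3.9]
opening: 0.0341
```

>>> {"op": "servo_tool", "data": {"rows": [[-3,28,0,0,0,0],[-3,32,0,0,0,0],[-3,35,0,0,0,0],[-3,35,0,0,0,0],[-3,35,0,0,0,0]]}}

```text
clock: 6.22
tool_pos: [0.4684, -0.1183, 0.2477]
orientation: [179.8, -0.1, -107.9]
force: [1.0, -0.2, -3.2]
opening: 0.0338
```

>>> {"op": "servo_tool", "data": {"rows": [[-3,35,0,0,0,0],[-3,35,0,0,0,0],[-3,35,0,0,0,0],[-3,35,0,0,0,0],[-3,35,0,0,0,0]]}}

```text
clock: 6.63
tool_pos: [0.4534, 0.0566, 0.2479]
orientation: [179.9, -0.1, -107.9]
force: [1.1, 0.4, -3.9]
opening: 0.034
```

>>> {"op": "servo_tool", "data": {"rows": [[-1,35,0,0,0,0],[0,25,0,0,0,0],[0,15,0,0,0,0],[0,5,0,0,0,0],[0,0,0,0,0,0]]}}

```text
clock: 7.05
tool_pos: [0.4531, 0.136, 0.2479]
orientation: [179.9, -0.1, -107.8]
force: [-0.0, -0.2, -4.3]
opening: 0.0341
```

```bash
cat > look.py <<'E'
from drv import *
import sys
tag=sys.argv[1]
for n in('scene','top'):
    im,X=driver(n)
    x,y,z=X[...,0],X[...,1],X[...,2]
    H=X[(x>.49)&(x<.61)&(y>.19)&(y<.27)&(z>.15)&(z<.42)]
    for a in np.arange(.49,.61,.01):
        s=H[(H[:,0]>=a)&(H[:,0]<a+.01)]
        if len(s): print('  hk',round(a,2),len(s),s.mean(0),'z',s[:,2].min(),s[:,2].max())
    save(im[120:230,170:310] if n=='scene' else im[110:240,150:280],f'{n}{tag}.png',5)
E
python3 look.py 3
```

```text
scene tcp [0.4531 0.1351 0.2482] [ 179.8929   -0.1327 -107.8501] F [-0.5877 -0.3745 -4.5149] M [-0.2178  0.061  -0.0342] open 0.033663731910796274
  s -0.21 16 q [-0.0114  0.0015  0.0134] ztop [0.018  0.0198]
  s -0.19 32 q [-0.0096 -0.001   0.0126] ztop [0.0136 0.0193]
  s -0.07 7 q [0.0033 0.0129 0.0173] ztop [0.0184 0.0188]
  s -0.05 7 q [0.0008 0.0037 0.0065] ztop [0.0257 0.0292]
  hk 0.49 2 [0.4907 0.1964 0.2824] z 0.28227446067936923 0.2825707624783578
  hk 0.57 22 [0.5776 0.2175 0.3404] z 0.3094631558789427 0.38606880296738877
  hk 0.58 66 [0.5841 0.2142 0.3544] z 0.3157566375225934 0.3856328024760878
  hk 0.59 33 [0.5946 0.2118 0.3544] z 0.3175787362545125 0.3837617248198316
  hk 0.6 30 [0.6059 0.2108 0.343 ] z 0.31257239738409504 0.37217245722400805
top tcp [0.4533 0.1346 0.2485] [ 179.9125   -0.1119 -107.8973] F [ 0.5866  0.13   -3.7509] M [-0.237  -0.0131 -0.0471] open 0.03388166748273633
  s -0.21 48 q [-0.0114  0.001   0.0131] ztop [0.018  0.0216]
  s -0.19 56 q [-0.0103  0.001   0.011 ] ztop [0.0116 0.019 ]
  s -0.17 56 q [-0.0109  0.0007  0.0124] ztop [0.0115 0.0165]
 
[... 396 characters left out ...]
0.2878824224554182
  hk 0.52 8 [0.5252 0.243  0.3131] z 0.2997452852966642 0.32023229306675405
  hk 0.53 9 [0.5344 0.2406 0.3048] z 0.300192861066775 0.3110155295792434
  hk 0.54 10 [0.5455 0.2367 0.3018] z 0.2952178151476006 0.3067270029394833
  hk 0.55 7 [0.5544 0.2327 0.3114] z 0.3075393873482333 0.31478253546898927
  hk 0.56 9 [0.5646 0.2301 0.3197] z 0.3141951302548065 0.32649745383036777
  hk 0.57 24 [0.5772 0.2237 0.3413] z 0.3123748902777763 0.38458649431176584
  hk 0.58 51 [0.5849 0.2162 0.3645] z 0.3164421015801384 0.3873486726489759
  hk 0.59 41 [0.5943 0.219  0.3716] z 0.3213977354196733 0.3871026723256894
  hk 0.6 26 [0.6052 0.2153 0.353 ] z 0.3164055762814857 0.3763265579070816
```

View pics/scene3.png

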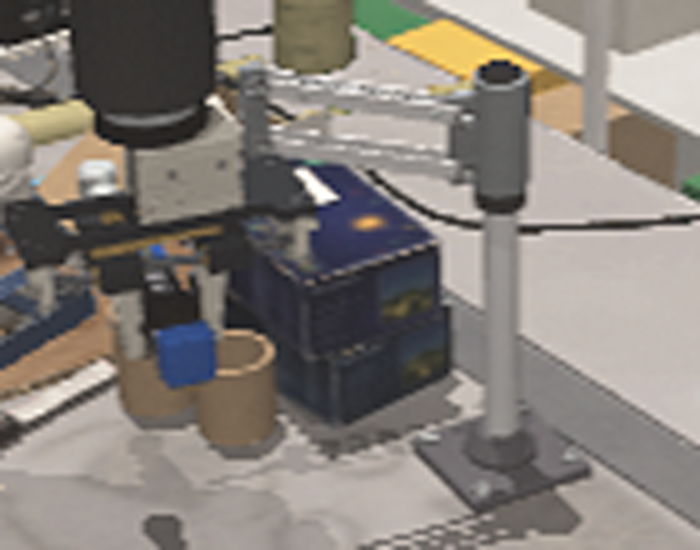

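>>> {"op": "servo_tool", "data": {"rows": [[3,9,2,0,0,0],[4,12,1.5,0,0,0],[4,12,0,0,0,0],[3,9,0,0,0,0],[0,0,0,0,0,0]]}}

```text
clock: 7.57
tool_pos: [0.4689, 0.1792, 0.2528]
orientation: [-180.0, 0.0, -107.9]
force: [0.6, 0.2, -3.9]
opening: 0.0337
```

>>> {"op": "servo_tool", "data": {"rows": [[0,0,0,0,0,0],[0,0,0,0,0,0],[0,0,0,0,0,0]]}}

```text
clock: 7.82
tool_pos: [0.4677, 0.1772, 0.2529]
orientation: [180.0, -0.0, -107.9]
force: [-0.9, -0.2, -3.9]
opening: 0.034
```

```bash
python3 look.py 4 | grep -v hk
```

```text
scene tcp [0.4677 0.1771 0.253 ] [ 179.9931   -0.0076 -107.9125] F [-1.0927 -0.4114 -3.2698] M [-0.2297  0.0212 -0.0131] open 0.03373292940855211
  s -0.21 13 q [-0.0097  0.0002  0.0167] ztop [0.0168 0.02  ]
  s -0.19 29 q [-0.0108  0.0007  0.0139] ztop [0.0141 0.0204]
  s -0.07 6 q [0.0102 0.0141 0.0172] ztop [0.0181 0.0206]
  s -0.05 6 q [0.0005 0.0022 0.0042] ztop [0.0262 0.0302]
top tcp [0.4678 0.1771 0.2531] [-179.9987    0.0012 -107.9112] F [ 0.1513  0.1031 -2.7856] M [-0.1968  0.012   0.0015] open 0.033898876161388765
  s -0.21 53 q [-0.0115  0.0011  0.0141] ztop [0.0172 0.0205]
  s -0.19 63 q [-0.0098  0.0017  0.0129] ztop [0.0145 0.0204]
  s -0.17 51 q [-0.0105  0.0008  0.0124] ztop [0.0108 0.0156]
  s -0.15 70 q [-0.0137  0.0015  0.0163] ztop [0.0169 0.0218]
  s -0.13 28 q [-0.0132  0.0044  0.0177] ztop [0.0177 0.0222]
```

View pics/top4.png

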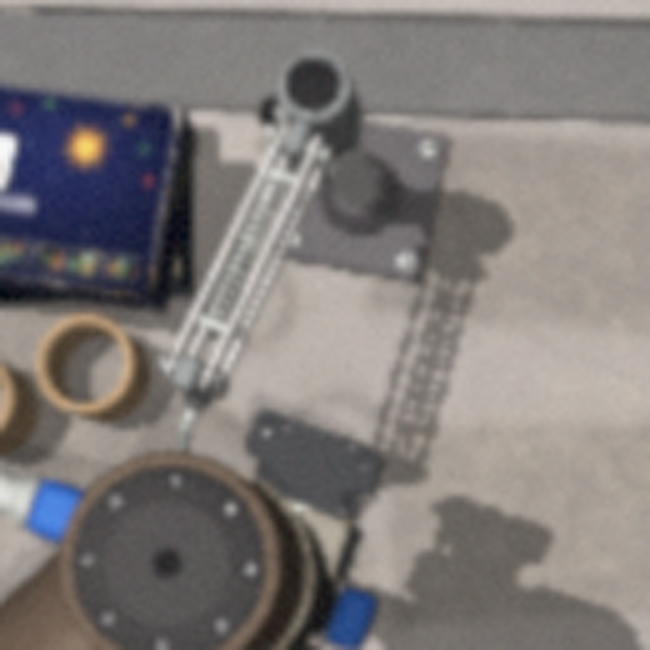

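>>> {"op": "servo_tool", "data": {"rows": [[4,-1.4,-2,0,0,0],[6,-2.1,0,0,0,0],[6,-2.1,0,0,0,0],[6,-2.1,0,0,0,0],[4,-1.4,0,0,0,0]]}}

```text
clock: 8.33
tool_pos: [0.4949, 0.1679, 0.251]
orientation: [-180.0, -0.0, -107.9]
force: [-0.1, 0.2, -2.7]
opening: 0.034
```

>>> {"op": "servo_tool", "data": {"rows": [[5,-1.7,0,0,0,0],[6,-2.1,0,0,0,0],[6,-2.1,0,0,0,0],[4,-1.4,0,0,0,0],[0,0,0,0,0,0]]}}

```text
clock: 8.75
tool_pos: [0.5157, 0.1607, 0.2508]
orientation: [180.0, -0.0, -107.9]
force: [-1.2, 0.5, -3.8]
opening: 0.0337
```

>>> {"op": "servo_tool", "data": {"rows": [[0,0,0,0,0,0],[0,0,0,0,0,0],[0,0,0,0,0,0]]}}

```text
clock: 9.0
tool_pos: [0.5147, 0.161, 0.2511]
orientation: [180.0, 0.0, -107.9]
force: [0.3, -0.4, -4.0]
opening: 0.0338
```

```bash
python3 look.py 5
```

```text
scene tcp [0.5147 0.161  0.2512] [-179.9974    0.009  -107.8892] F [ 0.0002  0.5879 -3.6108] M [-0.1387 -0.0028 -0.0217] open 0.03381749350417377
  s -0.21 14 q [-0.0087  0.0018  0.0125] ztop [0.0188 0.0211]
  s -0.19 31 q [-0.0115 -0.0007  0.0163] ztop [0.0132 0.0199]
  s -0.05 8 q [0.0011 0.0053 0.0134] ztop [0.0246 0.0285]
  bail 2 [-0.0936  0.0006  0.0592] [-0.0982 -0.0006  0.0588] [-0.089   0.0018  0.0596]
  hk 0.49 6 [0.4923 0.1953 0.3464] z 0.3379988073546434 0.35871586084285123
  hk 0.53 8 [0.5352 0.2058 0.2938] z 0.2865550080839335 0.30127737499548435
  hk 0.54 5 [0.5449 0.2262 0.3038] z 0.2836732295065947 0.32973685413362486
  hk 0.6 1 [0.6096 0.1985 0.3609] z 0.36085248258467406 0.36085248258467406
top tcp [0.5147 0.161  0.2512] [-179.9963    0.0107 -107.8852] F [-0.1316 -0.5788 -3.1215] M [-0.2145 -0.0136 -0.0111] open 0.033700645314872546
  s -0.21 49 q [-0.0115  0.0015  0.0144] ztop [0.0183 0.0225]
  s -0.19 60 q [-0.0088  0.0021  0.0133] ztop [0.0133 0.0201]
  s -0.17 56 q [-0.011   0.002   0.0145] ztop [0.0125 0.0181]
  s -0.15 65 q [-0.014   0.0016  0.016 ] ztop [0.0186 0.0231]
  s -0.13 16 q [-0.0019  0.0083  0.0177] ztop [0.0191 0.0238]
  hk 0.59 1 [0.5978 0.2382 0.3679] z 0.3678507656853027 0.3678507656853027
  hk 0.6 12 [0.6065 0.2209 0.3677] z 0.3293331458534168 0.37589689596649944
```

View pics/scene5.png

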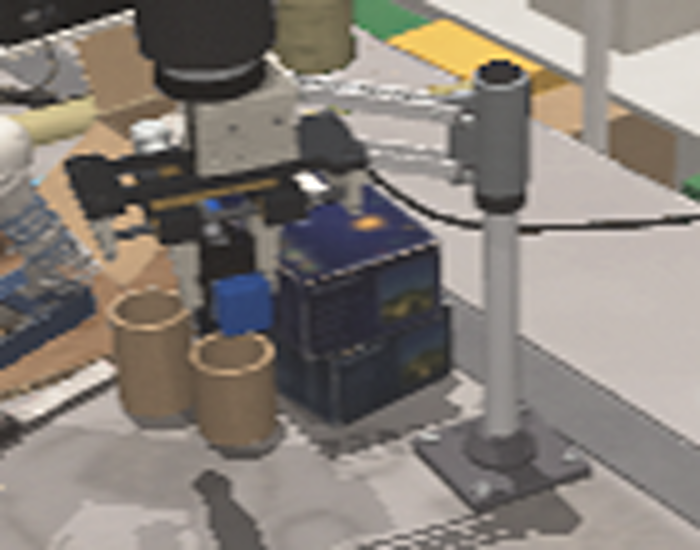

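>>> {"op": "servo_tool", "data": {"rows": [[0,0,-4,0,0,0],[0,0,-4,0,0,0],[0,0,-4,0,0,0],[0,0,-4,0,0,0],[0,0,-2,0,0,0]]}}

```text
clock: 9.52
tool_pos: [0.5145, 0.1608, 0.2321]
orientation: [180.0, -0.0, -107.9]
force: [0.2, -1.2, -4.3]
opening: 0.0338
```

>>> {"op": "servo_tool", "data": {"rows": [[0,0,-2,0,0,0],[0,0,-2,0,0,0],[0,0,-2,0,0,0],[0,0,-2,0,0,0],[0,0,0,0,0,0]]}}

```text
clock: 9.93
tool_pos: [0.5149, 0.1609, 0.2248]
orientation: [180.0, 0.0, -107.9]
force: [-0.1, -0.5, -2.3]
opening: 0.0341
```

>>> {"op": "servo_tool", "data": {"rows": [[-0.5,0,-2,0,0,0],[-0.5,0,-2,0,0,0],[-0.5,0.5,-2,0,0,0],[-0.5,0,-2,0,0,0],[0,0,0,0,0,0]]}}

```text
clock: 10.35
tool_pos: [0.5127, 0.1614, 0.2166]
orientation: [180.0, -0.0, -107.9]
force: [0.7, -0.7, -1.6]
opening: 0.0337
```

```bash
cat > f.py <<'E'
from h import *
np.set_printoptions(precision=3,suppress=True)
F=[];M=[]
for n in('scene','top')*3:
    im,d=snap(n); o=ctrl.get_obs(); F.append(o['force']); M.append(o['moment'])
    X=cloud(n,d)
    if len(F)<3:
        x,y,z=X[...,0],X[...,1],X[...,2]
        a=np.array([-.948,.317]); r=(X[...,:2]-[.77,.161])@a; q=(X[...,:2]-[.77,.161])@np.array([.317,.948])
        for lo in(.03,.06,.09,.12,.15,.18):
            m=(abs(q)<.035)&(r>lo)&(r<lo+.02)&(z>.2)&(z<.42)
            if m.sum()>3: print(n,'arm r',lo+.01,m.sum(),'ztop',np.percentile(z[m],95),'q',np.median(q[m]))
print(np.mean(F,0),np.mean(M,0),o['tool_pos'],o['orientation'],o['opening'],o['clock'])
E
python3 f.py
```

```text
scene arm r 0.04 103 ztop 0.3349782198054358 q -0.006601245085027103
scene arm r 0.06999999999999999 60 ztop 0.3348493654110892 q -0.009166937479804231
scene arm r 0.09999999999999999 59 ztop 0.34147374151020043 q -0.009603202147894141
scene arm r 0.13 59 ztop 0.34805632239093554 q -0.006797036476049829
scene arm r 0.16 40 ztop 0.3550231573218848 q -0.008199163692339315
top arm r 0.04 100 ztop 0.33616426743838457 q -0.004438445058358871
top arm r 0.06999999999999999 62 ztop 0.33846137249164077 q -0.0023241588916843876
top arm r 0.09999999999999999 64 ztop 0.34490575809396495 q -0.0025131581758980823
top arm r 0.13 58 ztop 0.35081971900759257 q -0.0030858583127464966
top arm r 0.16 66 ztop 0.3577789171581962 q -0.002813803238427317
top arm r 0.19 13 ztop 0.3688112252819199 q 0.011295539489770795
[ 0.421 -0.178 -1.685] [-0.143 -0.078 -0.022] [0.513 0.161 0.217] [-179.997    0.002 -107.905] 0.03429005114538909 10.65
```

>>> {"op": "servo_tool", "data": {"rows": [[-0.8,0.3,-3,0,0,0],[-0.8,0.3,-4,0,0,0],[-0.8,0.2,-4,0,0,0],[-0.6,0.2,-4,0,0,0],[-0.5,0.2,-3,0,0,0]]}}

```text
clock: 11.07
tool_pos: [0.5092, 0.1626, 0.1984]
orientation: [180.0, -0.0, -107.9]
force: [0.5, -0.1, -1.2]
opening: 0.0338
```

>>> {"op": "servo_tool", "data": {"rows": [[-0.5,0.2,-3,0,0,0],[-0.4,0.2,-4,0,0,0],[-0.3,0.1,-4,0,0,0],[-0.3,0.1,-3,0,0,0],[0,0,0,0,0,0]]}}

```text
clock: 11.48
tool_pos: [0.5075, 0.1631, 0.1843]
orientation: [180.0, -0.0, -107.9]
force: [-0.3, 0.8, -0.5]
opening: 0.0337
```

```bash
python3 f.py
```

```text
scene arm r 0.04 98 ztop 0.3355416063974639 q -0.0070985565538576965
scene arm r 0.06999999999999999 61 ztop 0.32722986685786104 q -0.008340304515220415
scene arm r 0.09999999999999999 65 ztop 0.3291751056835339 q -0.008626802638673318
scene arm r 0.13 65 ztop 0.3291028839098255 q -0.008235114649885645
scene arm r 0.16 59 ztop 0.33001289832580666 q -0.0076630489208989894
scene arm r 0.19 7 ztop 0.328746500332625 q -0.01174121714130214
top arm r 0.04 104 ztop 0.33395300232241615 q -0.004710908352668048
top arm r 0.06999999999999999 64 ztop 0.33007752458220907 q -0.002900705724879783
top arm r 0.09999999999999999 58 ztop 0.33138737709244387 q -0.003653746781090605
top arm r 0.13 55 ztop 0.3336880181812441 q -0.002831994677562033
top arm r 0.16 66 ztop 0.33341682086699453 q -0.002923300838788925
top arm r 0.19 30 ztop 0.33819173855753687 q 0.00940714322092179
[-0.999 -0.034 -0.241] [0.077 0.213 0.063] [0.508 0.163 0.185] [ 179.991    0.001 -107.896] 0.03382679703735778 11.7833
```

>>> {"op": "servo_tool", "data": {"rows": [[0,0,-2,0,0,0],[0,0,-2,0,0,0],[0,0,-1,0,0,0],[0,0,0,0,0,0],[0,0,0,0,0,0]]}}

```text
clock: 12.2
tool_pos: [0.5079, 0.1632, 0.18]
orientation: [180.0, -0.0, -107.9]
force: [-0.7, 0.9, 0.6]
opening: 0.0338
```

```bash
sed -i "s/\*3:/*8:/; s/^print(np.mean(F/print(np.std(F,0)\/4);print(np.mean(F/" f.py && python3 f.py | tail -2
```

```text
[0.151 0.119 0.142]
[-0.43   0.244 -0.577] [0.136 0.084 0.043] [0.508 0.163 0.18 ] [-179.998    0.002 -107.904] 0.033783502340072 13.0
```

>>> {"op": "servo_tool", "data": {"rows": [[0,0,-2,0,0,0],[0,0,-2,0,0,0],[0,0,-1,0,0,0],[0,0,0,0,0,0],[0,0,0,0,0,0]]}}

```text
clock: 13.42
tool_pos: [0.5079, 0.1632, 0.175]
orientation: [180.0, -0.0, -107.9]
force: [0.5, -0.3, 0.0]
opening: 0.0341
```

```bash
python3 f.py | tail -2
```

```text
[0.122 0.166 0.139]
[ 0.254 -0.221 -0.166] [ 0.03  -0.163 -0.022] [0.508 0.163 0.175] [-179.998    0.004 -107.908] 0.033867044375306576 14.2167
```

>>> {"op": "servo_tool", "data": {"rows": [[0,0,-2,0,0,0],[0,0,-2,0,0,0],[0,0,-1,0,0,0],[0,0,0,0,0,0],[0,0,0,0,0,0]]}}

```text
clock: 14.63
tool_pos: [0.5079, 0.1632, 0.1699]
orientation: [180.0, -0.0, -107.9]
force: [0.6, -0.4, 1.0]
opening: 0.0338
```

```bash
python3 f.py | tail -2
```

```text
[0.135 0.147 0.088]
[ 0.744 -0.225 -0.11 ] [ 0.016 -0.305 -0.068] [0.508 0.163 0.17 ] [-179.999    0.003 -107.903] 0.0337925776260438 15.4333
```

>>> {"op": "servo_tool", "data": {"rows": [[0,0,-2,0,0,0],[0,0,-2,0,0,0],[0,0,-1,0,0,0],[0,0,0,0,0,0],[0,0,0,0,0,0]]}}

```text
clock: 15.85
tool_pos: [0.5079, 0.1632, 0.1649]
orientation: [180.0, -0.0, -107.9]
force: [0.6, -0.1, 0.2]
opening: 0.0336
```

```bash
python3 f.py | tail -2; python3 look.py 6|grep -v hk
```

```text
[0.121 0.149 0.128]
[ 0.636 -0.337  0.185] [ 0.033 -0.306 -0.072] [0.508 0.163 0.165] [ 180.      -0.001 -107.905] 0.03388762962149598 16.65
scene tcp [0.5079 0.1632 0.1651] [ 179.998    -0.0021 -107.9024] F [ 1.8124 -0.4126  0.8448] M [ 0.0621 -0.3092 -0.1053] open 0.03405402021111095
  s -0.21 17 q [-0.0113 -0.0031  0.0125] ztop [0.0191 0.0219]
  s -0.19 30 q [-0.0088  0.0019  0.015 ] ztop [0.0144 0.02  ]
  s -0.15 6 q [-0.0088 -0.0045  0.0053] ztop [0.0191 0.0215]
  s -0.05 9 q [-0.0006  0.0053  0.0107] ztop [0.0203 0.023 ]
  bail 8 [-0.0878 -0.0082  0.0595] [-0.1058 -0.0163  0.044 ] [-0.0794  0.0028  0.0669]
top tcp [0.5079 0.1632 0.1651] [ 179.9997    0.002  -107.9061] F [ 0.573  -1.2716  0.0023] M [-0.0054 -0.3103 -0.1118] open 0.03348654809641865
  s -0.21 43 q [-0.0108  0.0029  0.0154] ztop [0.0177 0.0227]
  s -0.19 51 q [-0.0088  0.002   0.0127] ztop [0.0133 0.0201]
  s -0.17 52 q [-0.0112  0.0017  0.0138] ztop [0.0122 0.0179]
  s -0.15 63 q [-0.0141  0.0004  0.0159] ztop [0.0184 0.0229]
  s -0.13 37 q [-0.0092  0.0051  0.0174] ztop [0.0192 0.023 ]
```

View pics/scene6.png

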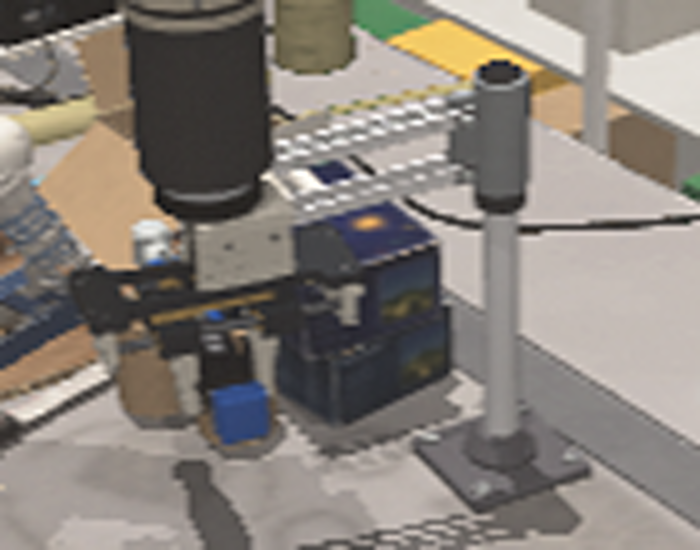

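>>> {"op": "servo_tool", "data": {"rows": [[0.8,-0.3,1,0,0,0],[0.8,-0.3,1,0,0,0],[0.8,-0.2,1,0,0,0],[0,0,0,0,0,0],[0,0,0,0,0,0]]}}

```text
clock: 17.17
tool_pos: [0.5105, 0.1624, 0.1682]
orientation: [-180.0, 0.0, -107.9]
force: [0.2, -1.0, 0.3]
opening: 0.0338
```

```bash
python3 f.py
```

```text
scene arm r 0.04 99 ztop 0.33449894156917775 q -0.007460872509962348
scene arm r 0.06999999999999999 65 ztop 0.32540846801693485 q -0.009223200422787502
scene arm r 0.09999999999999999 67 ztop 0.323073595917495 q -0.007339574238500498
scene arm r 0.13 67 ztop 0.3197329480603124 q -0.006737600035410503
scene arm r 0.16 66 ztop 0.31847980994768343 q -0.008240733957909361
top arm r 0.04 105 ztop 0.3363339618813505 q -0.005273326054723478
top arm r 0.06999999999999999 63 ztop 0.3258795923390582 q -0.0034159806344828433
top arm r 0.09999999999999999 60 ztop 0.32403310467518787 q -0.0024479529373576114
top arm r 0.13 62 ztop 0.32073204368406716 q -0.002921539121913018
top arm r 0.16 66 ztop 0.31872080518751256 q -0.0031154139289368927
top arm r 0.19 25 ztop 0.3193276887610684 q 0.00990846770411382
[0.116 0.105 0.119]
[ 1.135 -0.576  0.309] [-0.007 -0.401 -0.091] [0.51  0.162 0.168] [-179.997    0.006 -107.907] 0.03371027451246349 17.9667
```

>>> {"op": "servo_tool", "data": {"rows": [[0,0,0,0,0,0],[0,0,0,0,0,0],[0,0,0,0,0,0],[0,0,0,0,0,0],[0,0,0,0,0,0]]}}

```text
clock: 18.38
tool_pos: [0.5103, 0.1624, 0.1681]
orientation: [-180.0, 0.0, -107.9]
force: [1.7, -0.4, 0.5]
opening: 0.0337
```

```bash
sed -i "s/\*8:/*4:/" f.py && python3 f.py|tail -2
```

```text
[0.075 0.14  0.164]
[ 1.658 -0.177  0.021] [ 0.045 -0.546 -0.116] [0.51  0.162 0.168] [-179.998    0.002 -107.906] 0.03406850948424685 18.7833
```

>>> {"op": "servo_tool", "data": {"rows": [[-0.8,0.3,0,0,0,0],[-0.8,0.3,0,0,0,0],[-0.8,0.2,0,0,0,0],[-0.8,0.3,0,0,0,0],[0,0,0,0,0,0]]}}

```text
clock: 19.2
tool_pos: [0.5067, 0.1635, 0.168]
orientation: [180.0, -0.0, -107.9]
force: [-0.8, 0.1, 0.2]
opening: 0.0338
```

```bash
python3 f.py|tail -2
```

```text
[0.117 0.165 0.08 ]
[-0.908  0.555  0.05 ] [0.237 0.235 0.081] [0.507 0.164 0.168] [ 179.978   -0.016 -107.898] 0.03400072624097041 19.6
```

>>> {"op": "servo_tool", "data": {"rows": [[0.6,-0.2,0,0,0,0],[0.6,-0.2,0,0,0,0],[0,0,0,0,0,0],[0,0,0,0,0,0],[0,0,0,0,0,0]]}}

```text
clock: 20.02
tool_pos: [0.5085, 0.1631, 0.1681]
orientation: [-180.0, 0.0, -107.9]
force: [-0.3, -0.8, 0.2]
opening: 0.0337
```

```bash
python3 f.py|tail -2
```

```text
[0.096 0.069 0.117]
[ 0.423 -0.691  0.147] [-0.011 -0.221 -0.032] [0.508 0.163 0.168] [-179.986    0.009 -107.905] 0.03363383132309829 20.4167
```

>>> {"op": "servo_tool", "data": {"rows": [[0,0,0,0,0,0],[0,0,0,0,0,0],[0,0,0,0,0,0],[0,0,0,0,0,0],[0,0,0,0,0,0]]}}

```text
clock: 20.83
tool_pos: [0.5084, 0.1631, 0.1681]
orientation: [-180.0, 0.0, -107.9]
force: [1.7, 0.4, 0.1]
opening: 0.0337
```

```bash
python3 f.py|tail -2; python3 look.py 7 | grep -v hk
```

```text
[0.124 0.115 0.098]
[ 1.038 -0.691  0.474] [-0.041 -0.434 -0.108] [0.508 0.163 0.168] [-179.998    0.003 -107.906] 0.03389464379138962 21.2333
scene tcp [0.5083 0.1631 0.1681] [-179.9968    0.0012 -107.9074] F [ 1.5352 -0.5664  0.2218] M [-0.0216 -0.5244 -0.1021] open 0.03387241689147785
  s -0.21 14 q [-0.0104 -0.0004  0.0143] ztop [0.0188 0.0212]
  s -0.19 35 q [-0.0088  0.0014  0.0152] ztop [0.0137 0.0208]
  s -0.05 8 q [-0.0033  0.0036  0.0137] ztop [0.0203 0.0254]
  bail 9 [-0.0836 -0.0098  0.0613] [-0.1012 -0.0183  0.0477] [-0.0766  0.0017  0.0683]
top tcp [0.5083 0.1632 0.1681] [-179.9966    0.0056 -107.907 ] F [ 1.4613 -0.8169 -0.1783] M [-0.04   -0.4544 -0.0981] open 0.03383831093044381
  s -0.21 43 q [-0.0102  0.0026  0.015 ] ztop [0.0181 0.0229]
  s -0.19 49 q [-0.0094  0.0014  0.0123] ztop [0.0131 0.0209]
  s -0.17 52 q [-0.0117 -0.0007  0.0124] ztop [0.0132 0.0171]
  s -0.15 64 q [-0.0137  0.0025  0.0174] ztop [0.0178 0.0236]
  s -0.13 39 q [-0.0109  0.0053  0.0188] ztop [0.019  0.0225]
```

>>> {"op": "servo_tool", "data": {"rows": [[0,0,0,0,0,0],[0,0,0,0,0,0],[0,0,0,0,0,0]], "fingers": 34.5}}

```text
clock: 21.58
tool_pos: [0.5081, 0.1631, 0.1679]
orientation: [180.0, -0.0, -107.9]
force: [0.2, -0.5, -0.0]
opening: 0.0346
```

>>> {"op": "servo_tool", "data": {"rows": [[0,0,0,0,0,0],[0,0,0,0,0,0],[0,0,0,0,0,0]], "fingers": 35}}

```text
clock: 21.83
tool_pos: [0.5082, 0.1631, 0.168]
orientation: [180.0, -0.0, -107.9]
force: [0.3, 0.2, 0.3]
opening: 0.0348
```

```bash
python3 f.py|tail -2
```

```text
[0.092 0.129 0.121]
[ 0.054 -0.006 -0.136] [ 0.077 -0.075  0.011] [0.508 0.163 0.168] [-179.999    0.002 -107.904] 0.03486980535100286 22.2333
```

Force is gone with slack just 1 mm; continue opening gently.

>>> {"op": "servo_tool", "data": {"rows": [[0,0,0,0,0,0],[0,0,0,0,0,0],[0,0,0,0,0,0]], "fingers": 37}}

```text
clock: 22.48
tool_pos: [0.5083, 0.1631, 0.168]
orientation: [180.0, -0.0, -107.9]
force: [-0.4, 0.2, 0.3]
opening: 0.0369
```

>>> {"op": "servo_tool", "data": {"rows": [[0,0,0,0,0,0],[0,0,0,0,0,0],[0,0,0,0,0,0]], "fingers": 42}}

```text
clock: 22.73
tool_pos: [0.5083, 0.1631, 0.1681]
orientation: [180.0, 0.0, -107.9]
force: [-0.3, 0.4, -0.1]
opening: 0.0418
```

>>> {"op": "servo_tool", "data": {"rows": [[0,0,0,0,0,0],[0,0,0,0,0,0],[0,0,0,0,0,0],[0,0,0,0,0,0],[0,0,0,0,0,0]], "fingers": 75}}

```text
clock: 23.15
tool_pos: [0.5083, 0.1631, 0.1681]
orientation: [-180.0, 0.0, -107.9]
force: [0.1, -0.3, -0.3]
opening: 0.0696
```

```bash
python3 f.py; python3 look.py 8 | grep -v hk
```

```text
scene arm r 0.04 105 ztop 0.33419819040955223 q -0.006985477330874683
scene arm r 0.06999999999999999 66 ztop 0.32505200367065723 q -0.007946620269453702
scene arm r 0.09999999999999999 69 ztop 0.32379859453400994 q -0.005505804032762573
scene arm r 0.13 67 ztop 0.3204025043533669 q -0.0071591878158587235
scene arm r 0.16 67 ztop 0.3193035669290909 q -0.00794912874778451
scene arm r 0.19 5 ztop 0.3142256312747558 q -0.012438451680651386
top arm r 0.04 103 ztop 0.3359347100019189 q -0.0050951560225119714
top arm r 0.06999999999999999 62 ztop 0.3268928132245766 q -0.0025675398024385104
top arm r 0.09999999999999999 58 ztop 0.3252282774360948 q -0.002293879882275535
top arm r 0.13 62 ztop 0.3239168759373869 q -0.0037021710570032877
top arm r 0.16 67 ztop 0.32290111805177985 q -0.003238802237615693
top arm r 0.19 30 ztop 0.3222931583743237 q 0.00941708008529649
[0.135 0.105 0.116]
[-0.035 -0.154  0.08 ] [ 0.09  -0.064 -0.022] [0.508 0.163 0.168] [-179.999   -0.    -107.901] 0.07491152857564025 23.55
scene tcp [0.5083 0.1631 0.1681] [ 179.9998   -0.0008 -107.907 ] F [-0.5082 -0.8336 -0.83
[... 329 characters left out ...]
.0081  0.0005] ztop [0.0226 0.0245]
  s -0.07 9 q [-0.0144 -0.0109  0.0119] ztop [0.0144 0.0183]
  s -0.05 17 q [-0.0172 -0.0029  0.0109] ztop [0.0195 0.0249]
  bail 10 [-0.0877 -0.0079  0.0607] [-0.108  -0.0179  0.0438] [-0.0765  0.0032  0.0725]
top tcp [0.5083 0.1631 0.1681] [ 179.9984   -0.0005 -107.9035] F [-0.1795 -0.5451  0.4358] M [ 0.0555 -0.0908  0.0319] open 0.07473333028713118
  s -0.21 43 q [-0.0103  0.0026  0.0142] ztop [0.026  0.0311]
  s -0.19 55 q [-0.0094  0.0007  0.0121] ztop [0.0191 0.0269]
  s -0.17 51 q [-0.0117  0.0007  0.0133] ztop [0.0172 0.024 ]
  s -0.15 68 q [-0.0148  0.0015  0.0171] ztop [0.0223 0.0279]
  s -0.13 40 q [-0.0096  0.0049  0.0175] ztop [0.0234 0.0277]
```

View pics/scene8.png

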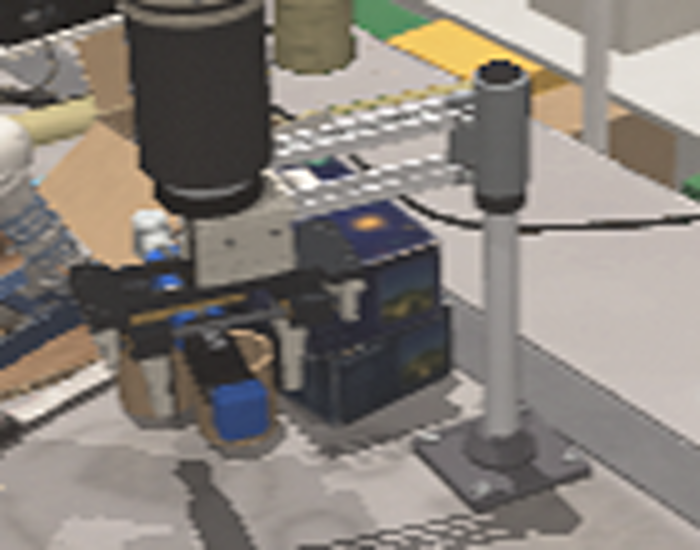

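>>> {"op": "servo_tool", "data": {"rows": [[0,0,0,0,0,0],[0,0,0,0,0,0],[0,0,5,0,0,0],[0,0,10,0,0,0],[0,0,12,0,0,0]], "fingers": 87.6}}

```text
clock: 24.07
tool_pos: [0.5081, 0.1629, 0.1956]
orientation: [180.0, -0.1, -107.9]
force: [0.4, -0.5, 0.0]
opening: 0.0876
```

>>> {"op": "servo_tool", "data": {"rows": [[0,0,15,0,0,0],[0,0,15,0,0,0],[0,0,15,0,0,0],[0,0,12,0,0,0],[-8,-15,0,0,0,0]]}}

```text
clock: 24.48
tool_pos: [0.5026, 0.1499, 0.2555]
orientation: [-179.8, 0.2, -107.8]
force: [0.8, 0.2, 0.6]
opening: 0.0874
```

>>> {"op": "servo_tool", "data": {"rows": [[-10,-30,0,0,0,0],[-10,-35,0,0,0,0],[-10,-35,0,0,0,0],[-5,-35,0,0,0,0],[0,-20,0,0,0,0]]}}

```text
clock: 24.9
tool_pos: [0.4634, -0.0096, 0.253]
orientation: [-180.0, 0.0, -107.9]
force: [1.3, 0.2, -0.1]
opening: 0.0872
```

>>> {"op": "servo_tool", "data": {"rows": [[0,-10,0,0,0,0],[0,0,0,0,0,0],[0,0,0,0,0,0],[0,0,0,0,0,0],[0,0,0,0,0,0]]}}

```text
clock: 25.32
tool_pos: [0.4654, -0.0161, 0.252]
orientation: [180.0, 0.0, -107.9]
force: [-0.2, 0.3, -0.4]
opening: 0.0874
```

```bash
python3 - <<'E'
from h import *
np.set_printoptions(precision=4,suppress=True)
im,d=snap('scene'); X=cloud('scene',d); save(im[120:250,150:320],'fin.png',4)
a=np.array([-.307,-.951])
for k in range(8):
  for n in('scene','top'):
    im2,d2=snap(n); X=cloud(n,d2); hsv=cv2.cvtColor(im2,cv2.COLOR_RGB2HSV)
    x,y,z=X[...,0],X[...,1],X[...,2]
    B=(hsv[...,1]>150)&(hsv[...,0]>95)&(hsv[...,0]<130)&(x>.45)&(x<.6)&(y>.02)&(y<.35)&(z>.1)&(z<.3)
    P=X[B]; s=(P[:,:2]-[.535,.24])@a; e=P[s>.1]; f=P[s<.06]
    if k%3==0: print(n,len(e),len(f),'end top',np.percentile(e[:,2],90) if len(e) else '','front top',np.percentile(f[:,2],90),'front c',np.median(f,0))
print(ctrl.get_obs()['clock'],ctrl.get_obs()['tool_pos'])
E
```

```text
scene 6 20 end top 0.20506664633287758 front top 0.2115584935422115 front c [0.54   0.294  0.2084]
top 36 197 end top 0.20792410346962598 front top 0.21390262818955744 front c [0.5466 0.2781 0.209 ]
scene 5 20 end top 0.20432920872086133 front top 0.21131695355283503 front c [0.5412 0.2916 0.2087]
top 41 198 end top 0.20828314981323692 front top 0.21422513706448967 front c [0.5466 0.2784 0.2091]
scene 6 20 end top 0.20457217139145928 front top 0.210960524549616 front c [0.5404 0.2941 0.2095]
top 41 195 end top 0.20766389072535696 front top 0.21343956990679103 front c [0.5464 0.2791 0.209 ]
26.1667 [ 0.4653 -0.0169  0.2521]
```

View pics/fin.png

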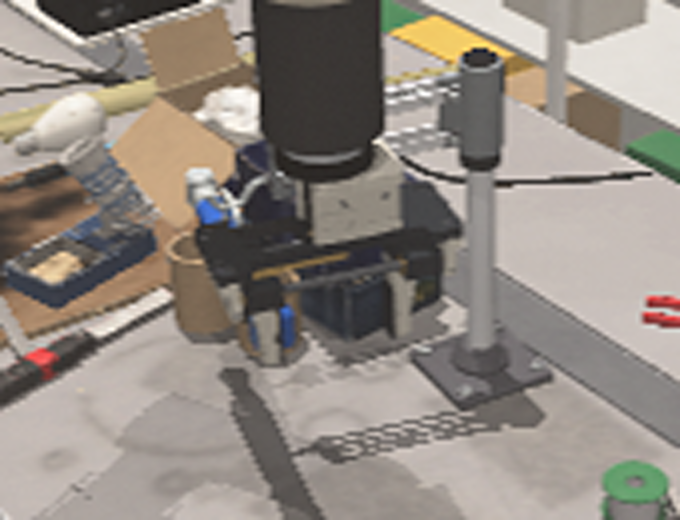

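```bash
python3 -c "
from plant import ctrl
print(ctrl.close_job())"
```

```text
the job is handed in; nothing more can be done
None
```

The driver now hangs by its bail in the balancer's hook, and the job is handed in; `close_job` gave no verdict.

**What I did:** I gripped the driver across its handle and lifted it from the rest. I slid the bail into the hook about 20 mm above the seat and lowered it until the arm had sunk about 63 mm. At that point the vertical force at the wrist was near zero. I opened the fingers in small steps, raised the gripper straight up, and moved it away.

**Last checks:**
- **At rest:** the driver's height stayed within about 1 mm over repeated looks in both cameras.
- **Tilt:** it hangs about 0.04 rad off level, head slightly up, against the 0.2 rad limit.
- **Clear of the robot:** the gripper is about 18 cm away from where it let go, and the wrist forces are near zero.
- **Other objects:** those in the last picture look undisturbed. I did not measure them again, and the glue bottle was outside that picture.

**What didn't fit:**
- **Sideways force:** while I still held the driver in the hook, a force along the hook drifted up to about 1.7 N. I could not explain it. It vanished when the fingers opened by 1 mm, and I saw no drop or bounce.
- **Bail position:** I could not see the bar in the hook directly. Its position comes from the arm's slope and the tool height, which agreed to a few millimetres.
- **Picture budget:** I viewed 12 pictures, two past the budget of 10.

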